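# Load the bead carrier into the microscope stage

### The arm

A 6-joint arm with a two-finger parallel gripper is mounted at the origin on the work surface. World frame = base frame: x ahead of the robot, y to its left, z up, the work surface at z = 0. Lengths are in m, angles in rad, forces in N, time in s.
With the tool pointing down it reaches from about 0.35 to 0.85 m from the base axis. Payload 8.1 kg.
Tool frame: the origin (TCP) lies midway between the tips of the shut fingers; the grasp point (between the pads) lies 19 mm behind it; z points along the fingers, y is the line along which they close (so a half turn about z gives the same grasp; the last joint's range is limited). The gripper opens to 85 mm and grips with 20 to 120 N. Pads are 22 mm wide; open, the fingers measure 114 mm over their backs; the gripper's body (76 mm by 85 mm) begins 54 mm behind the grasp point. The pads swing forward as they close: fully open they stand 13 mm farther back than shut.
Start: joints at [-1.291, 0.13, 1.488, -0, 1.523, -0.085], TCP at [0.214, -0.561, 0.231] pointing down, gripper open.
Joint ranges: [-2.96, 2.96], [-0.89, 2.26], [0.02, 2.5], [-1.34, 4.48], [0, 2.73], [-2.66, 2.66]. Speed limits (rad/s): [2.39, 2.39, 2.79, 3.14, 3.14, 3.14].

### API

Orientations are given as a unit quaternion [x, y, z, w].
In Python, from plant import * gives the robot as it stands. The module is installed in compiled form; this text tells all that it offers.
- The arm moves only by the tool step_arm, never from a script. Its argument "motion" is a list of rows, each an object with "delta_pos": the shift along the tool's x, y, z normalised to -1 to 1, where 1 is 25 cm, a list of three; "angular": the turn, a rotation vector about the tool's x, y, z normalised to -1 to 1, where 1 is 90 degrees, a list of three; "gripper": the closure, from -1 (fully open) to 1 (shut). In form: [{"delta_pos": [tx, ty, tz], "angular": [rx, ry, rz], "gripper": gripper}, ...]. A call has exactly 8 rows; each row is the pose to reach, as a shift and turn from the pose commanded when the call began, along the tool's axes at that moment; what a row does not reach only later rows make up. A row lasts 1/10 s, in which the tool goes at most 50 mm and 8.59 degrees, less where a joint would pass 70% of its speed; a pose out of reach is approached as far as the arm can. A call with a number of a shift or a turn outside -1 to 1 is refused whole. A call with a gripper value outside its range is refused whole. The fingers move at their own pace and stop on an object; "newtons" is the grip in N (left out, the last holds). Time passes only in rows, so rows that repeat a pose let the fingers close, or fill a call up. It gives the time, the measured TCP pose, the force, the opening and the grip force at its end, in the units of the state.
- sense(): the state, without advancing time (a new reading comes with each control period).
- grab_frame(name): name is "side" or "top" or "wrist"; returns a dict with "frame" (384x512x3 uint8, red, green, blue), "vfov" (degrees; the focal length in pixels is half the picture's height over the tangent of half this angle, whatever the lens; pixels are square), "cx", "cy" (the principal point, pixels), "D" ([k1, k2, p1, p2, k3] as OpenCV has them; the pictures are not rectified), "pose" (4x4, takes a point from camera to world coordinates); the wrist camera has in their place "mount" (4x4, takes a point from camera to tool coordinates, whose origin is the TCP and whose axes are the flange's). Camera axes: x right, y up, looking along -z (the intrinsics and any distortion apply to the point x, -y, -z); pixel columns grow to the right and rows downward; lengths in m; the calibration is good to about 2 mm. A picture is of the moment at which its call begins: read the wrist's pose just before it. There is no depth.
- job_done(): hands the job in; it is judged then, once.
The state is a dict: "clock": time; "joint_pos": joint angles; "joint_vel": joint speeds; "tau": joint torques, N m; "tcp_pos": TCP position; "tool_rot": TCP orientation; "force": force on the tool from outside, world axes, zero at the start; "wrist_torque": the same for the moment, N m; "finger_gap": finger opening in m; "grip_force": force on a finger pad.
Only numpy, scipy, OpenCV 4.12 (cv2) and the standard library are available. Lean on these libraries where they do the work, as an engineer would, in place of code of your own. Each camera call takes 0.05 s, during which the arm holds its last target. There are 200 camera calls.

### The job

Get the beads ready for inspection: draw the latch on the microscope's stage fully aside, then take the carrier plate with the six round wells (not the one with three long grooves) and slide it, nose first, under the microscope head into the stage's slot until it is fully home against the end stop, with its fin left sticking out towards the robot. Then push the latch fully closed behind the plate, and let go. Do not bump the microscope head, and leave the other carrier and the other things on the bench where they are.

Things in the scene. Friction and masses are not known exactly. Their poses are not given: they have to be found in the camera images.
- stage: White microscope base, fixed: x from -135 to +100 mm, y from -85 to +85, top at 24 mm, with a wing at +y under the latch to y = 160. Origin: on the table under the optical axis, which is also where the middle of a plate that is home lies; x runs from the slot's mouth (robot's side) to its end, z up. Its top is bare before the slot except for the latch. Column 32 mm thick at x = 98, 354 high.
- slot_mouth (a point): On the stage's top, stage x = -30, y = 0, z = 24 mm: where the two steel rails begin (they run to x = 65). Inner walls 93 mm apart, slot 8.5 mm high, lips 4 mm thick over it, 72 mm apart. Before it low guide walls (10 mm high) flare from 93 mm apart here to about 100 mm at x = -48. The end stop's face is at x = 65; the nose of a plate that is home touches it, its tail is then at x = -65.
- microscope: Head, fixed to the stage over the slot. Origin: optical axis at the underside of its black ring lamp, 172 mm above the table; lamp 100 mm across, white head above it 96 x 92, up to 365 high; side knobs out to 67 mm. It overhangs to stage x = -50, so over the fin of a plate that is home a gripper pointing straight down hits it: lean the tool about 30 degrees, its body towards the robot.
- latch (a joint): Latch across the slot's mouth, a flat steel bolt sliding along the stage's y: 0 = fully closed, 0.040 m = fully open (drawn to +y); it stays where it is left (friction about 1.5 N, no spring).
- latch_tab (a point): Grip point on the latch's upright tab (20 mm along stage x, 14 along y, top 47 mm above the stage's top), 32 mm above the stage's top, moving with it: stage x = -74, y = 80 closed, 120 open. The bolt (x from -80 to -68, 10.5 high) has its tip at y = 22 closed, 62 open; closed it bars the mouth, or passes 3 mm behind the tail of a plate that is home.
- well_carrier: Loose flat aluminium plate, the one to load: six round dark wells (23 mm, with tiny fixed beads). 130 mm long (its x) x 90 wide (y) x 6 thick, 0.2 kg, lying flat. Near its -x end an upright fin, 36 mm along x, 12 thick along y, 47 mm from the middle, top 40 mm above the underside: pinch it across its thickness. The +x end is the nose. Origin: centre of the underside.
- well_carrier_fin (a point): Grip point in the middle of that carrier's fin, 32 mm above the plate's underside, 47 mm from its middle towards -x, 8 mm below the fin's top. With the carrier home it is at stage x = -47, y = 0, z = 56 mm.
- well_carrier_nose (a point): Middle of that carrier's nose edge, on its underside, 65 mm from the plate's middle. With the carrier home it is at stage x = 65, y = 0, z = 24 mm.
- groove_carrier: Loose flat aluminium plate, a bystander: three long dark grooves. 130 mm long (its x) x 90 wide (y) x 6 thick, 0.2 kg, lying flat. Near its -x end an upright fin, 36 mm along x, 12 thick along y, 47 mm from the middle, top 40 mm above the underside: pinch it across its thickness. The +x end is the nose. Origin: centre of the underside.
- loupe: black plastic bench loupe, round, 60 mm across, 18 mm high. Loose bystander. Origin: centre of its underside.
- bead_tin: flat round steel tin, 64 mm across, 20 mm high. Loose bystander. Origin: centre of its underside.
- vial: small jar with white cap, 32 mm across, 60 mm high. Loose bystander. Origin: centre of its underside.
- swatch_case: flat white plastic case 70 x 50 x 18 mm. Loose bystander. Origin: centre of its underside.
- driver: screwdriver lying down. Loose bystander.
- thread_spool: wooden thread spool, 44 mm across, 30 mm high. Loose bystander. Origin: centre of its underside.
Things that resemble listed ones, but are neither listed nor needed, are in the scene too. What is shaped like the well_carrier but red is not meant.

How it is judged:
On the way, in this order (a step that is already met when the one before it is completed fails the run):
1. the latch is drawn aside (open 34 mm or more) (value of joint latch above 0.034 m), for 0.2 s.
2. the well carrier lies between the slot's rails, nose well in but not yet home (x of well_carrier_nose in the frame of stage between 0 and 0.06 m and y of well_carrier_nose in the frame of stage between -0.006 and 0.006 m and z of well_carrier_nose in the frame of stage between 0.018 and 0.03 m), for 0.05 s.
3. the well carrier is fully home while the latch is still open (x of well_carrier_nose in the frame of stage between 0.061 and 0.068 m and y of well_carrier_nose in the frame of stage between -0.004 and 0.004 m and z of well_carrier_nose in the frame of stage between 0.02 and 0.029 m and x of well_carrier_fin in the frame of stage between -0.052 and -0.044 m and y of well_carrier_fin in the frame of stage between -0.004 and 0.004 m and z of well_carrier_fin in the frame of stage between 0.052 and 0.061 m and value of joint latch above 0.02 m), for 0.2 s.
At the end, for the whole second after the job is handed in: The well carrier rests in the slot, fin towards the mouth: its nose within 4 mm of the end stop, centred to 4 mm, flat on the stage's top (nose and fin heights to 5 mm); the latch is closed to within 5 mm; the carriers are at rest (x of well_carrier_nose in the frame of stage between 0.061 and 0.068 m and y of well_carrier_nose in the frame of stage between -0.004 and 0.004 m and z of well_carrier_nose in the frame of stage between 0.02 and 0.029 m and x of well_carrier_fin in the frame of stage between -0.052 and -0.044 m and y of well_carrier_fin in the frame of stage between -0.004 and 0.004 m and z of well_carrier_fin in the frame of stage between 0.052 and 0.061 m and value of joint latch below 0.005 m and linear speed of well_carrier below 0.01 m/s and linear speed of groove_carrier below 0.02 m/s); the robot touches nothing.
It fails at once if the robot or the well carrier bumps the microscope head (over 8 N) (contact force between any of the arm, the fingers, well_carrier and microscope above 8 N).
It fails at once if the groove carrier is moved more than 20 mm (distance of groove_carrier from where it was at the start of the episode above 0.02 m).
It fails at once if a bystander is moved more than 40 mm (distance of any of loupe, bead_tin, vial, swatch_case, driver, thread_spool from where it was at the start of the episode above 0.04 m).
It also fails if it takes over 61 s, if anything falls off the work surface, if the arm or the gripper's body presses on something with over 40 N, if the wrist force passes 120 N, or if a joint passes its speed limit or range.

## Working session

There is one attempt and no reset: what is moved stays moved. The work goes in short steps, Python scripts to look and compute and a tool call to move; the robot and the scene stay as the last step left them, time stands still between calls to the robot, and variables do not carry over. Pictures are saved under pics/ and viewed, at most 10 in all, crops included, and the job is handed in when it is done.

Besides the shell and the picture viewer there is one more tool, called after ">>>" in YAML: its name, and indented under it one key for each argument. step_arm: Moves the arm, as the interface text tells. Scaled input: -1 to 1 covers 25 cm each way for a shift and 90 degrees each way for a turn. Its arguments: {"type":"object","properties":{"motion":{"type":"array"},"newtons":{"type":"number"}},"required":["motion"]}

```bash
mkdir -p pics
cat > h.py <<'E'
import numpy as np, cv2
from plant import *
from scipy.spatial.transform import Rotation as R
F=np.diag([1,-1,-1.])
def K(f):
    h=f["frame"].shape[0]; a=h/2/np.tan(np.radians(f["vfov"])/2)
    return np.array([[a,0,f["cx"]],[0,a,f["cy"]],[0,0,1.]])
def shot(n,name):
    s=sense(); f=grab_frame(n)
    cv2.imwrite(f"pics/{name}.png",f["frame"][:,:,::-1])
    if "pose" in f: P=np.array(f["pose"])
    else:
        T=np.eye(4);T[:3,:3]=R.from_quat(s["tool_rot"]).as_matrix();T[:3,3]=s["tcp_pos"];P=T@np.array(f["mount"])
    np.savez(f"pics/{name}.npz",K=K(f),D=np.array(f["D"],float),P=P)
    return f
def ray(name,uv):
    d=np.load(f"pics/{name}.npz"); n=cv2.undistortPoints(np.array([[uv]],float),d["K"],d["D"])[0,0]
    v=d["P"][:3,:3]@np.array([n[0],-n[1],-1]); return d["P"][:3,3],v/np.linalg.norm(v)
def atz(name,uv,z):
    o,v=ray(name,uv); return o+v*(z-o[2])/v[2]
def tri(*obs):
    A=0;b=0
    for n,uv in obs:
        o,v=ray(n,uv); M=np.eye(3)-np.outer(v,v); A=A+M; b=b+M@o
    return np.linalg.solve(A,b)
def proj(name,p):
    d=np.load(f"pics/{name}.npz"); P=np.linalg.inv(d["P"]); R_=F@P[:3,:3]; t=F@P[:3,3]
    return cv2.projectPoints(np.array(p,float).reshape(-1,1,3),cv2.Rodrigues(R_)[0],t,d["K"],d["D"])[0][:,0]
def rows(target,quat=None):
    "delta in tool axes units"
    s=sense(); r=R.from_quat(s["tool_rot"]); d=r.inv().apply(np.array(target)-s["tcp_pos"])/0.25
    a=(r.inv()*R.from_quat(quat)).as_rotvec()/(np.pi/2) if quat is not None else np.zeros(3)
    return d.round(4),a.round(4)
E
python3 - <<'E'
from h import *
for n in ["top","side","wrist"]:
    f=shot(n,n+"0"); print(n,np.load(f"pics/{n}0.npz")["P"].round(3).tolist(),f["vfov"],f["D"])
a=[cv2.resize(cv2.imread(f"pics/{n}0.png"),(800,600),interpolation=cv2.INTER_CUBIC) for n in ["top","side"]]
for n,i in zip(["t","s"],a): cv2.imwrite(f"pics/{n}0b.png",i)
s=sense(); print(s)
E
```

```text
top [[0.006, 0.992, -0.128, 0.435], [-1.0, 0.007, 0.005, -0.008], [0.006, 0.128, 0.992, 1.061], [0.0, 0.0, 0.0, 1.0]] 56.63802877950209 [5.95766153e-05 0.00000000e+00 0.00000000e+00 0.00000000e+00
 0.00000000e+00]
side [[-0.757, 0.395, -0.52, -0.07], [-0.653, -0.476, 0.589, 0.683], [-0.015, 0.785, 0.619, 0.845], [0.0, 0.0, 0.0, 1.0]] 50.55478790793302 [-0.07893407  0.          0.          0.          0.        ]
wrist [[0.357, 0.888, 0.29, 0.288], [-0.934, 0.34, 0.11, -0.532], [-0.001, -0.31, 0.951, 0.372], [0.0, 0.0, 0.0, 1.0]] 65.22525930380229 [-0.00051016  0.          0.          0.          0.        ]
{'clock': 0.15, 'joint_pos': array([-1.29135672e+00,  1.31005150e-01,  1.48899811e+00, -9.12551671e-06,
        1.52299502e+00, -8.54186390e-02]), 'joint_vel': array([-1.57535359e-03, -1.79922397e-03, -2.33268557e-03,  3.94460976e-05,
       -7.49083670e-04, -1.36082953e-03]), 'tau': array([-3.64037487e-04, -5.70064080e+01, -5.01159596e+01, -7.15510851e-05,
        9.54073534e-03,  2.40226979e-05]), 'tcp_pos': array([ 0.21398476, -0.56010917,  0.23049201]), 'tool_rot': array([ 9.83405623e-01,  1.81419093e-01, -7.26091649e-05, -6.99065661e-04]), 'force': array([-0.22378903, -0.4437218 ,  0.16122981]), 'wrist_torque': array([-0.01391818, -0.00870068,  0.01891054]), 'grip_force': 0.0, 'finger_gap': 0.08516261011736885}
```

View pics/t0b.png

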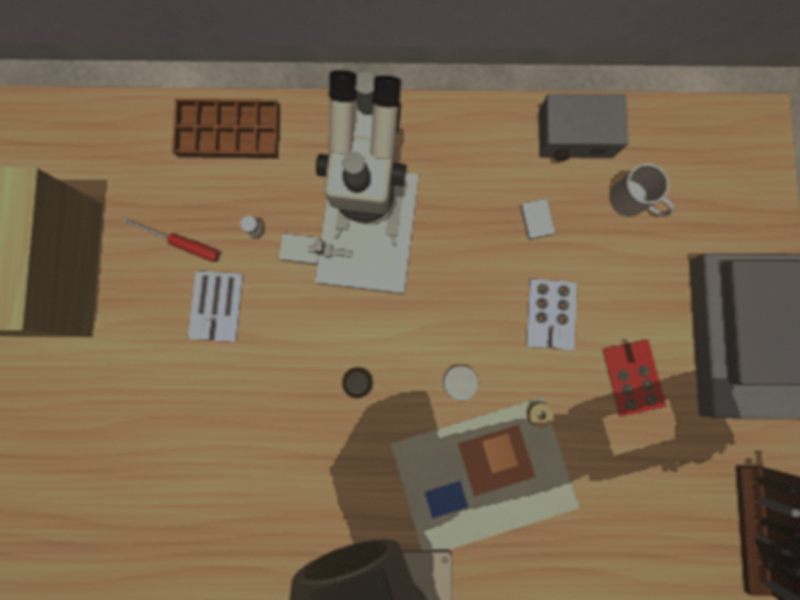

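View pics/s0b.png

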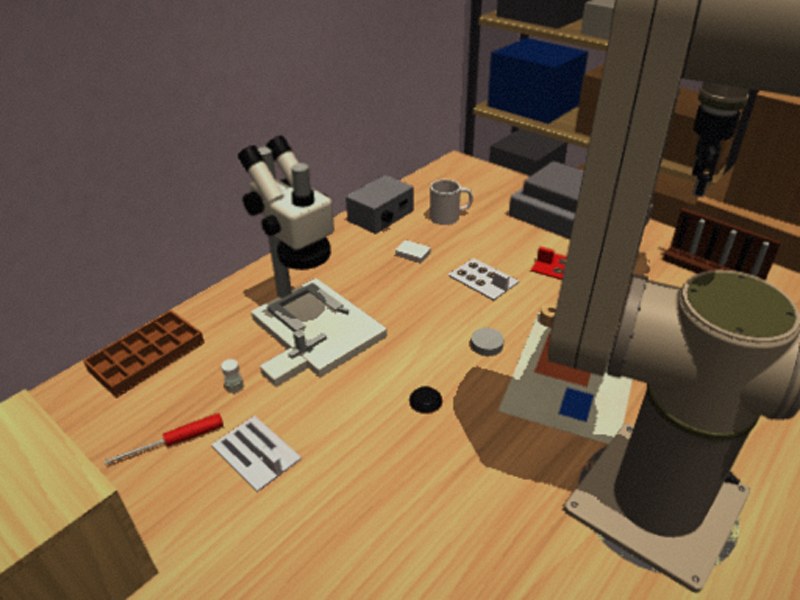

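The top view shows the stage with front corners at about (317,283) and (404,292) and the latch tab at about (318,246). The well carrier is centred near (552,315), with its fin towards the robot at (551,337). The side view shows the same: tab at (299,335), stage near corner (320,372), carrier fin at (502,281).

Run:
```python
from h import *
from scipy.optimize import least_squares
k=512/800
T=lambda u,v:("top0",(u*k,v*k)); S=lambda u,v:("side0",(u*k,v*k))
# stage fit
obs=[(T(317,283),(-.135,.085,.024)),(T(404,292),(-.135,-.085,.024)),(T(417,175),(.1,-.085,.024)),(S(320,360),(-.135,.085,.024)),(S(385,326),(-.135,-.085,.024)),(S(313,280),(.1,-.085,.024)),(T(284,235),None)]
obs=[o for o in obs if o[1]]
def pose(q,p): c,s=np.cos(q[2]),np.sin(q[2]); return np.array([q[0]+c*p[0]-s*p[1],q[1]+s*p[0]+c*p[1],p[2]])
def res(q): return np.concatenate([proj(o[0][0],pose(q,o[1]))[0]-o[0][1] for o in obs])
r=least_squares(res,[.6,0,0]); print("stage",r.x.round(4),r.fun.round(1))
for n,p in dict(tab=(-.074,.08,.071),mouth=(-.03,0,.024)).items():
    w=pose(r.x,p); print(n,w.round(4),proj("top0",w)/k,proj("side0",w)/k)
obs=[(T(530,279),(.065,.045,.006)),(T(577,281),(.065,-.045,.006)),(T(527,347),(-.065,.045,.006)),(T(575,349),(-.065,-.045,.006))]
r=least_squares(res,[.4,-.3,0]); print("wc",r.x.round(4),r.fun.round(1))
w=pose(r.x,(-.047,0,.04));print(w,proj("top0",w)/k,proj("side0",w)/k)
print(tri(T(549,333),S(502,276)))
for n,uv,z in [("loupe",(357,382),.018),("tin",(460,382),.02),("spool",(541,412),.03),("case",(538,218),.018),("red",(633,375),.02),("groove",(215,306),.006),("vial",(252,227),.06)]:
    print(n,atz(*T(*uv),z).round(3))
```

```text
stage [ 0.7204  0.0486 -0.0959] [-0.9 -0.5  0.9 -0.4  0.4 -2.2 -0.   5.1  1.4 -0.2  0.8 -2.4]
tab [0.6544 0.1353 0.071 ] [[318.61997386 245.41357152]] [[299.39986592 331.97600543]]
mouth [0.6906 0.0515 0.024 ] [[366.58345341 232.50513754]] [[320.66462738 320.90197358]]
wc [ 0.5392 -0.3033 -0.056 ] [-0.2 -0.2 -0.3  0.3  0.4 -0.4  0.1  0.3]
[ 0.49230653 -0.30064413  0.04      ] [[556.69396754 337.42383879]] [[501.65007201 272.23051114]]
[ 0.49464082 -0.2930069   0.03294278]
loupe [0.409 0.066 0.018]
tin [ 0.41  -0.125  0.02 ]
spool [ 0.357 -0.271  0.03 ]
case [ 0.723 -0.278  0.018]
red [ 0.425 -0.446  0.02 ]
groove [0.55  0.339 0.006]
vial [0.691 0.26  0.06 ]
```

```bash
cat >> h.py <<'E'
def quat(yaw,lean=30):
    "flipped (camera on the robot's side); yaw = plate/stage x direction, lean deg"
    f=np.array([np.cos(yaw),np.sin(yaw),0]);u=np.array([0,0,1.]);l=np.radians(lean)
    x=-(f*np.cos(l)+u*np.sin(l)); z=f*np.sin(l)-u*np.cos(l)
    return R.from_matrix(np.c_[x,np.cross(z,x),z])
def plan(target,q,n=1,pos0=None,q0=None):
    s=sense(); p=np.array(s["tcp_pos"]) if pos0 is None else pos0; r=R.from_quat(s["tool_rot"]) if q0 is None else q0
    w=(r.inv()*q).as_rotvec()
    for i in range(n):
        d=(np.array(target)-p)/(n-i); print((r.inv().apply(d)/.25).round(4).tolist(),(w/n/(np.pi/2)).round(4).tolist())
        p=p+d; r=r*R.from_rotvec(w/n)
E
python3 - <<'E'
from h import *
plan([.47,.09,.2],quat(-.096),3)
E
```

```text
[0.6282, -0.6879, 0.0417] [-0.1479, -0.0351, -0.5518]
[0.9277, 0.0412, -0.085] [-0.1479, -0.0351, -0.5518]
[0.5579, 0.7466, -0.0307] [-0.1479, -0.0351, -0.5518]
```

>>> step_arm:
  motion:
    - {"delta_pos": [0.63,-0.69,0.04],"angular": [-0.148,-0.035,-0.552],"gripper": -1}
    - {"delta_pos": [0.63,-0.69,0.04],"angular": [-0.148,-0.035,-0.552],"gripper": -1}
    - {"delta_pos": [0.63,-0.69,0.04],"angular": [-0.148,-0.035,-0.552],"gripper": -1}
    - {"delta_pos": [0.63,-0.69,0.04],"angular": [-0.148,-0.035,-0.552],"gripper": -1}
    - {"delta_pos": [0.63,-0.69,0.04],"angular": [-0.148,-0.035,-0.552],"gripper": -1}
    - {"delta_pos": [0.63,-0.69,0.04],"angular": [-0.148,-0.035,-0.552],"gripper": -1}
    - {"delta_pos": [0.63,-0.69,0.04],"angular": [-0.148,-0.035,-0.552],"gripper": -1}
    - {"delta_pos": [0.63,-0.69,0.04],"angular": [-0.148,-0.035,-0.552],"gripper": -1}

```text
clock: 0.95
tcp_pos: [0.2995, -0.3434, 0.2215]
tool_rot: [0.811, 0.574, -0.006, 0.115]
force: [0.7, -0.6, 0.4]
finger_gap: 0.0854
grip_force: 0.0
```

>>> step_arm:
  motion:
    - {"delta_pos": [0.93,0.04,-0.085],"angular": [-0.148,-0.035,-0.552],"gripper": -1}
    - {"delta_pos": [0.93,0.04,-0.085],"angular": [-0.148,-0.035,-0.552],"gripper": -1}
    - {"delta_pos": [0.93,0.04,-0.085],"angular": [-0.148,-0.035,-0.552],"gripper": -1}
    - {"delta_pos": [0.93,0.04,-0.085],"angular": [-0.148,-0.035,-0.552],"gripper": -1}
    - {"delta_pos": [0.93,0.04,-0.085],"angular": [-0.148,-0.035,-0.552],"gripper": -1}
    - {"delta_pos": [0.93,0.04,-0.085],"angular": [-0.148,-0.035,-0.552],"gripper": -1}
    - {"delta_pos": [0.93,0.04,-0.085],"angular": [-0.148,-0.035,-0.552],"gripper": -1}
    - {"delta_pos": [0.93,0.04,-0.085],"angular": [-0.148,-0.035,-0.552],"gripper": -1}

```text
clock: 1.75
tcp_pos: [0.3929, -0.1283, 0.2108]
tool_rot: [0.479, 0.854, -0.012, 0.203]
force: [-0.0, 0.0, 0.2]
finger_gap: 0.0854
grip_force: 0.0
```

>>> step_arm:
  motion:
    - {"delta_pos": [0.56,0.75,-0.03],"angular": [-0.148,-0.035,-0.552],"gripper": -1}
    - {"delta_pos": [0.56,0.75,-0.03],"angular": [-0.148,-0.035,-0.552],"gripper": -1}
    - {"delta_pos": [0.56,0.75,-0.03],"angular": [-0.148,-0.035,-0.552],"gripper": -1}
    - {"delta_pos": [0.56,0.75,-0.03],"angular": [-0.148,-0.035,-0.552],"gripper": -1}
    - {"delta_pos": [0.56,0.75,-0.03],"angular": [-0.148,-0.035,-0.552],"gripper": -1}
    - {"delta_pos": [0.56,0.75,-0.03],"angular": [-0.148,-0.035,-0.552],"gripper": -1}
    - {"delta_pos": [0.56,0.75,-0.03],"angular": [-0.148,-0.035,-0.552],"gripper": -1}
    - {"delta_pos": [0.56,0.75,-0.03],"angular": [-0.148,-0.035,-0.552],"gripper": -1}

```text
clock: 2.55
tcp_pos: [0.4794, 0.0883, 0.1997]
tool_rot: [0.052, 0.966, -0.013, 0.255]
force: [0.2, -0.5, -0.1]
finger_gap: 0.0855
grip_force: 0.0
```

Run:
```python
from h import *
s=sense();print(s["clock"],s["tcp_pos"],s["joint_pos"],R.from_quat(s["tool_rot"]).as_matrix().round(3).tolist())
shot("wrist","w1"); cv2.imwrite("pics/w1b.png",cv2.resize(cv2.imread("pics/w1.png"),(800,600),interpolation=cv2.INTER_CUBIC))
```

```text
2.55 [0.47936383 0.08832013 0.19967456] [ 0.18074536 -0.69189877  2.30561907 -0.16163195  1.03535146 -1.23392711] [[-0.865, 0.108, 0.49], [0.095, 0.994, -0.051], [-0.493, 0.002, -0.87]]
```

View pics/w1b.png

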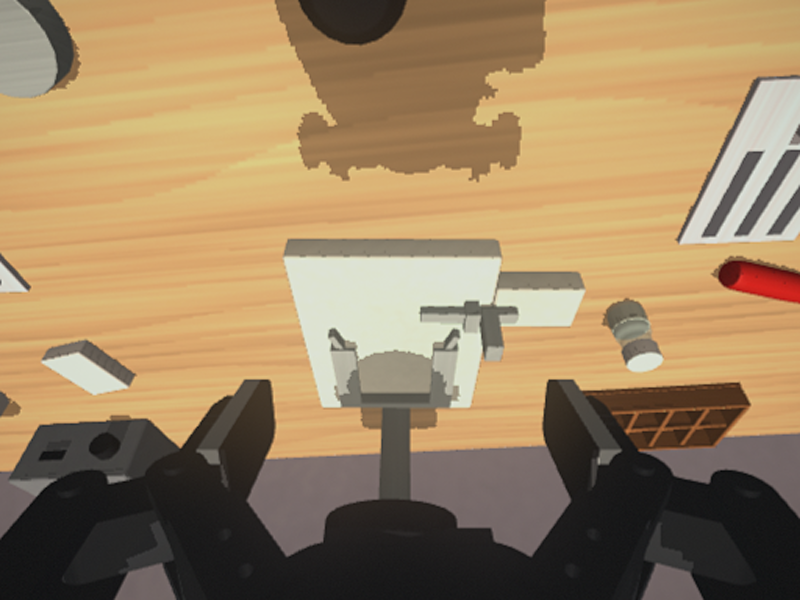

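The wrist view shows the stage's front top corners at (286,257) and (501,257), its back corners at (325,407) and (472,407), the latch tab's top near (494,352), and the rails starting near (334,335) and (455,335).

```bash
cat >> h.py <<'E'
from scipy.optimize import least_squares
k=512/800
def pose(q,p): c,s=np.cos(q[2]),np.sin(q[2]); return np.array([q[0]+c*p[0]-s*p[1],q[1]+s*p[0]+c*p[1],p[2]])
def fit(obs,q0,zs=0):
    def res(q): return np.concatenate([(proj(n,pose(q,np.add(p,[0,0,q[3]] if zs else 0)))[0]-np.array(uv)*k) for n,uv,p in obs])
    r=least_squares(res,list(q0)+[0]*zs); print(r.x.round(4),r.fun.round(1).tolist()); return r.x
E
python3 - <<'E'
from h import *
a,b,c=(-.135,.085,.024),(-.135,-.085,.024),(.1,-.085,.024)
W=[("w1",(501,257),a),("w1",(286,257),b),("w1",(325,407),c),("w1",(472,407),(.1,.085,.024))]
T=[("top0",(317,283),a),("top0",(404,292),b),("top0",(417,175),c)]
fit(W,[.7,0.05,-.1]);fit(W,[.7,0.05,-.1],1);fit(T,[.7,.05,-.1]); q=fit(W+T,[.7,.05,-.1])
for p in [(-.084,.087,.071),(-.064,.087,.071),(-.064,.073,.071),(-.084,.073,.071),(-.048,.05,.034),(-.048,-.05,.034),(-.03,.0465,.0365),(-.03,-.0465,.0365)]: print(p,(proj("w1",pose(q,p))/k).round(0),(proj("top0",pose(q,p))/k).round(0))
E
python3 -c "
import cv2;i=cv2.imread('pics/w1.png')[145:270,170:390];j=cv2.imread('pics/top0.png')[105:195,165:275]
i=cv2.resize(i,None,fx=3.6,fy=3.6,interpolation=2)[:,:420*9//5];cv2.imwrite('pics/c1.png',i)"
```

```text
[ 0.719  0.051 -0.107] [2.5, 0.3, -2.5, 0.5, -1.0, 0.8, 0.9, 0.6]
[ 0.7254  0.0501 -0.1069 -0.0065] [0.7, 0.4, -0.7, 0.7, -0.2, -0.7, 0.1, -0.9]
[ 0.7175  0.0487 -0.0998] [-1.2, 0.4, 0.7, 0.7, 0.5, -1.1]
[ 0.7187  0.0507 -0.1057] [2.1, 0.0, -2.9, 0.4, -1.1, 0.8, 0.8, 0.5, -2.1, -0.3, -0.3, 0.4, 0.0, -1.3]
(-0.084, 0.087, 0.071) [[506. 347.]] [[313. 251.]]
(-0.064, 0.087, 0.071) [[502. 361.]] [[314. 240.]]
(-0.064, 0.073, 0.071) [[484. 361.]] [[322. 241.]]
(-0.084, 0.073, 0.071) [[487. 347.]] [[320. 252.]]
(-0.048, 0.05, 0.034) [[452. 336.]] [[337. 238.]]
(-0.048, -0.05, 0.034) [[339. 337.]] [[390. 244.]]
(-0.03, 0.0465, 0.0365) [[447. 350.]] [[340. 229.]]
(-0.03, -0.0465, 0.0365) [[345. 351.]] [[389. 235.]]
```

View pics/c1.png

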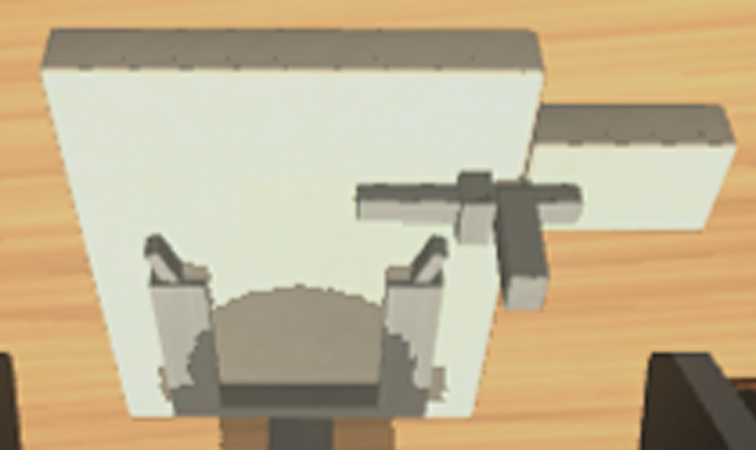

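The crop shows the tab's top face at (503–548, 276–308), the lip ends' inner corners at (209,285) and (387,285), and the front top edge from (43,70) to (541,70).

Run:
```python
from h import *
L=[((43,70),(-.135,-.085,.024)),((541,70),(-.135,.085,.024)),((132,416),(.1,-.085,.024)),((472,415),(.1,.085,.024)),((52,30),(-.135,-.085,0)),((538,30),(-.135,.085,0)),
((503,308),(-.064,.073,.071)),((545,306),(-.064,.087,.071)),((510,277),(-.084,.073,.071)),((548,276),(-.084,.087,.071)),((209,285),(-.03,-.036,.0365)),((387,285),(-.03,.036,.0365))]
uv=np.array([(170+u/3.6,145+v/3.6) for (u,v),_ in L]); X=np.array([p for _,p in L])
d=np.load("pics/w1.npz")
ok,rv,tv=cv2.solvePnP(X,uv,d["K"],d["D"])
print((cv2.projectPoints(X,rv,tv,d["K"],d["D"])[0][:,0]-uv).round(1).tolist())
M=np.eye(4);M[:3,:3]=F@cv2.Rodrigues(rv)[0];M[:3,3]=F@tv[:,0]; W=d["P"]@M
print(W.round(4), R.from_matrix(W[:3,:3]).as_euler("xyz",True))
q=fit([("w1",u/k,p) for u,p in zip(uv,X)],[.72,.05,-.1],0)
q=fit([("w1",u/k,p) for u,p in zip(uv,X)],[.72,.05,-.1],1)
```

```text
[[-0.2, 1.2], [1.5, 0.8], [-0.2, 0.3], [0.3, -0.0], [0.5, -0.8], [-0.5, -1.1], [-0.5, 0.0], [-1.3, 0.5], [-0.4, -0.5], [0.3, -0.3], [0.0, 0.1], [0.4, -0.1]]
[[ 9.934e-01  1.143e-01 -7.000e-04  7.239e-01]
 [-1.143e-01  9.934e-01  9.400e-03  4.910e-02]
 [ 1.700e-03 -9.200e-03  1.000e+00 -4.100e-03]
 [ 0.000e+00  0.000e+00  0.000e+00  1.000e+00]] [-0.52977422 -0.09905884 -6.56456603]
[ 0.7191  0.05   -0.1081] [-2.0, 0.6, 2.1, 0.5, -0.2, 0.8, 1.2, 0.9, -1.1, -1.6, 0.3, -1.7, -0.1, 0.9, -0.7, 1.5, -0.1, 0.3, 0.9, 0.5, -0.6, 0.5, 0.6, 0.4]
[ 0.7235  0.0497 -0.1102 -0.0041] [-0.3, 0.8, 1.5, 0.9, 0.3, -0.2, 0.7, 0.1, 0.5, -1.2, -0.3, -1.1, -0.7, 0.2, -1.4, 0.8, -0.7, -0.3, 0.1, 0.0, 0.1, -0.1, 0.5, -0.1]
```

```bash
cat >> h.py <<'E'
SQ=(0.719,0.050,-0.106)
def tcp(g,q): return np.array(g)+0.019*q.as_matrix()[:,2]
E
python3 - <<'E'
from h import *
Q=quat(SQ[2]); g=pose(SQ,(-.074,.08,.062)); t=tcp(g,Q); z=Q.as_matrix()[:,2]
print(g,t); plan(t-.09*z,Q); plan(t,Q,1,t-.09*z,Q); print(Q.inv().apply(pose(SQ,(0,.04,0))-pose(SQ,(0,0,0)))/.25)
E
```

```text
[0.65387947 0.1373803  0.062     ] [0.66332615 0.13637518 0.04554552]
[-0.3104, 0.2683, 0.5285] [0.0009, -0.0047, -0.0011]
[-0.0, -0.0, 0.36] [0.0, 0.0, 0.0]
[-1.75780071e-16  1.60000000e-01  1.04513278e-16]
```

>>> step_arm:
  motion:
    - {"delta_pos": [-0.08,0.07,0.13],"angular": [0,0,0],"gripper": -1}
    - {"delta_pos": [-0.16,0.14,0.27],"angular": [0,-0.005,0],"gripper": -1}
    - {"delta_pos": [-0.24,0.21,0.4],"angular": [0,-0.005,0],"gripper": -1}
    - {"delta_pos": [-0.31,0.268,0.528],"angular": [0,-0.005,0],"gripper": -1}
    - {"delta_pos": [-0.31,0.268,0.56],"angular": [0,-0.005,0],"gripper": -1}
    - {"delta_pos": [-0.31,0.268,0.66],"angular": [0,-0.005,0],"gripper": -1}
    - {"delta_pos": [-0.31,0.268,0.77],"angular": [0,-0.005,0],"gripper": -1}
    - {"delta_pos": [-0.31,0.268,0.888],"angular": [0,-0.005,0],"gripper": -1}

```text
clock: 3.4
tcp_pos: [0.663, 0.1385, 0.0454]
tool_rot: [0.05, 0.964, -0.012, 0.26]
force: [0.4, 0.2, -0.1]
finger_gap: 0.0851
grip_force: 0.0
```

>>> step_arm:
  motion:
    - {"delta_pos": [0,0,0],"angular": [0,0,0],"gripper": 1}
    - {"delta_pos": [0,0,0],"angular": [0,0,0],"gripper": 1}
    - {"delta_pos": [0,0,0],"angular": [0,0,0],"gripper": 1}
    - {"delta_pos": [0,0,0],"angular": [0,0,0],"gripper": 1}
    - {"delta_pos": [0,0,0],"angular": [0,0,0],"gripper": 1}
    - {"delta_pos": [0,0,0],"angular": [0,0,0],"gripper": 1}
    - {"delta_pos": [0,0,0],"angular": [0,0,0],"gripper": 1}
    - {"delta_pos": [0,0,0],"angular": [0,0,0],"gripper": 1}
  newtons: 30

```text
clock: 4.2
tcp_pos: [0.6626, 0.14, 0.0471]
tool_rot: [0.047, 0.964, -0.012, 0.26]
force: [-6.0, -0.8, 8.4]
finger_gap: 0.0133
grip_force: 32.8
```

>>> step_arm:
  motion:
    - {"delta_pos": [0,0.0,-0.008],"angular": [0,0,0],"gripper": 1}
    - {"delta_pos": [0,0.03,-0.012],"angular": [0,0,0],"gripper": 1}
    - {"delta_pos": [0,0.06,-0.012],"angular": [0,0,0],"gripper": 1}
    - {"delta_pos": [0,0.09,-0.012],"angular": [0,0,0],"gripper": 1}
    - {"delta_pos": [0,0.12,-0.012],"angular": [0,0,0],"gripper": 1}
    - {"delta_pos": [0,0.14,-0.012],"angular": [0,0,0],"gripper": 1}
    - {"delta_pos": [0,0.157,-0.012],"angular": [0,0,0],"gripper": 1}
    - {"delta_pos": [0,0.157,-0.012],"angular": [0,0,0],"gripper": 1}

```text
clock: 5.0
tcp_pos: [0.6656, 0.1763, 0.0477]
tool_rot: [0.047, 0.964, -0.014, 0.26]
force: [24.2, -12.8, -16.8]
finger_gap: 0.0135
grip_force: 31.2
```

>>> step_arm:
  motion:
    - {"delta_pos": [0,0.004,0.008],"angular": [0,0,0],"gripper": 1}
    - {"delta_pos": [0,0.008,0.012],"angular": [0,0,0],"gripper": 1}
    - {"delta_pos": [0,0.012,0.012],"angular": [0,0,0],"gripper": 1}
    - {"delta_pos": [0,0.014,0.012],"angular": [0,0,0],"gripper": 1}
    - {"delta_pos": [0,0.016,0.012],"angular": [0,0,0],"gripper": 1}
    - {"delta_pos": [0,0.016,0.012],"angular": [0,0,0],"gripper": 1}
    - {"delta_pos": [0,0.016,0.012],"angular": [0,0,0],"gripper": 1}
    - {"delta_pos": [0,0.016,0.012],"angular": [0,0,0],"gripper": 1}

```text
clock: 5.8
tcp_pos: [0.6663, 0.1767, 0.0469]
tool_rot: [0.048, 0.965, -0.017, 0.258]
force: [-17.2, -32.5, 25.3]
finger_gap: 0.0134
grip_force: 38.7
```

>>> step_arm:
  motion:
    - {"delta_pos": [0,-0.012,-0.006],"angular": [0,0,0],"gripper": -1}
    - {"delta_pos": [0,-0.012,-0.006],"angular": [0,0,0],"gripper": -1}
    - {"delta_pos": [0,-0.012,-0.006],"angular": [0,0,0],"gripper": -1}
    - {"delta_pos": [0,-0.012,-0.006],"angular": [0,0,0],"gripper": -1}
    - {"delta_pos": [0,-0.012,-0.1],"angular": [0,0,0],"gripper": -1}
    - {"delta_pos": [0,-0.012,-0.25],"angular": [0,0,0],"gripper": -1}
    - {"delta_pos": [0,-0.012,-0.42],"angular": [0,0,0],"gripper": -1}
    - {"delta_pos": [0.1,-0.1,-0.5],"angular": [0,0,0],"gripper": -1}

```text
clock: 6.6
tcp_pos: [0.5831, 0.1691, 0.1479]
tool_rot: [0.046, 0.963, -0.01, 0.264]
force: [-0.0, -1.2, 0.4]
finger_gap: 0.0853
grip_force: 0.0
```

Run:
```python
from h import *
print(sense()["tcp_pos"])
shot("wrist","w2");shot("top","top2")
j=cv2.imread('pics/top2.png')[95:245,160:400]; i=cv2.imread('pics/w2.png')
cv2.imwrite("pics/c2.png",np.vstack([cv2.resize(i,(400,300)),cv2.resize(j,(400,250),interpolation=2)]))
# plan to a look at the well carrier
wq=(.5392,-.3033,-.056); Q=quat(wq[2]); g=pose(wq,(-.047,0,.032)); t=tcp(g,Q); z=Q.as_matrix()[:,2]
print(t); plan(t-.13*z,Q,3)
```

```text
[0.58311119 0.16908958 0.14786793]
[ 0.50175878 -0.3012011   0.01554552]
[0.1187, -0.6327, -0.0484] [-0.0043, 0.0001, -0.0071]
[0.1258, -0.631, -0.0527] [-0.0043, 0.0001, -0.0071]
[0.1328, -0.6292, -0.0569] [-0.0043, 0.0001, -0.0071]
```

View pics/c2.png

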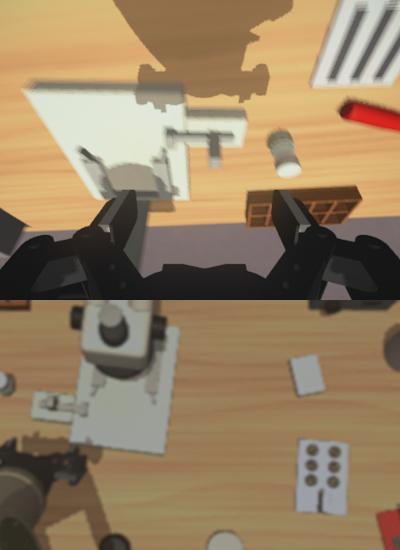

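The images show the latch drawn aside: the tip at (165,130) in the wrist view is now close to the stage's edge. Next is the well carrier.

>>> step_arm:
  motion:
    - {"delta_pos": [0.02,-0.12,0],"angular": [0,0,0],"gripper": -1}
    - {"delta_pos": [0.05,-0.27,-0.02],"angular": [0,0,0],"gripper": -1}
    - {"delta_pos": [0.09,-0.45,-0.03],"angular": [0,0,0],"gripper": -1}
    - {"delta_pos": [0.12,-0.63,-0.05],"angular": [0,0,-0.01],"gripper": -1}
    - {"delta_pos": [0.15,-0.8,-0.06],"angular": [0,0,-0.01],"gripper": -1}
    - {"delta_pos": [0.18,-0.95,-0.08],"angular": [-0.006,0,-0.01],"gripper": -1}
    - {"delta_pos": [0.18,-0.95,-0.08],"angular": [-0.006,0,-0.01],"gripper": -1}
    - {"delta_pos": [0.18,-0.95,-0.08],"angular": [-0.006,0,-0.01],"gripper": -1}

```text
clock: 7.5
tcp_pos: [0.5082, -0.067, 0.1356]
tool_rot: [0.039, 0.965, -0.011, 0.259]
force: [-0.4, 0.5, -0.5]
finger_gap: 0.0854
grip_force: 0.0
```

>>> step_arm:
  motion:
    - {"delta_pos": [0.02,-0.12,0],"angular": [0,0,0],"gripper": -1}
    - {"delta_pos": [0.05,-0.27,-0.02],"angular": [0,0,0],"gripper": -1}
    - {"delta_pos": [0.09,-0.45,-0.03],"angular": [0,0,0],"gripper": -1}
    - {"delta_pos": [0.12,-0.63,-0.05],"angular": [0,0,-0.01],"gripper": -1}
    - {"delta_pos": [0.15,-0.8,-0.06],"angular": [0,0,-0.01],"gripper": -1}
    - {"delta_pos": [0.2,-0.94,-0.08],"angular": [-0.006,0,-0.01],"gripper": -1}
    - {"delta_pos": [0.2,-0.94,-0.08],"angular": [-0.006,0,-0.01],"gripper": -1}
    - {"delta_pos": [0.2,-0.94,-0.08],"angular": [-0.006,0,-0.01],"gripper": -1}

```text
clock: 8.3
tcp_pos: [0.4415, -0.2907, 0.13]
tool_rot: [0.032, 0.966, -0.009, 0.255]
force: [-0.1, 0.7, -0.3]
finger_gap: 0.0859
grip_force: 0.0
```

Run:
```python
from h import *
s=sense();print(s["tcp_pos"],s["joint_pos"],s["clock"])
shot("wrist","w3"); cv2.imwrite("pics/w3b.png",cv2.resize(cv2.imread("pics/w3.png"),(800,600),interpolation=cv2.INTER_CUBIC))
```

```text
[ 0.44147503 -0.29069092  0.12998885] [-0.94958988 -0.37468689  2.2294095   0.47027919  0.99455973 -2.65540496] 8.3
```

View pics/w3b.png

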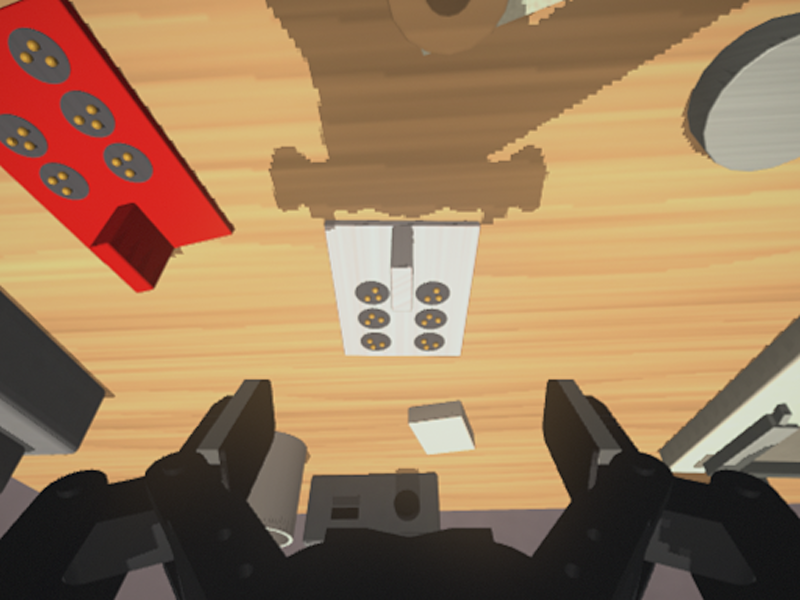

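The wrist view shows the well carrier with tail corners at (327,229) and (479,229), nose corners at (346,356) and (461,355), and the fin's top face from (391,268)–(412,268) to (391,311)–(411,311).

Run:
```python
from h import *
C=[((327,229),(-.065,.0-.045,.006)),((479,229),(-.065,.045,.006)),((346,356),(.065,-.045,.006)),((461,355),(.065,.045,.006)),
((391,268),(-.065,-.006,.04)),((412,268),(-.065,.006,.04)),((391,311),(-.029,-.006,.04)),((411,311),(-.029,.006,.04))]
W=[("w3",u,p) for u,p in C]
q=fit(W,[.54,-.3,-.05]); fit(W,[.54,-.3,-.05],1)
T=[("top0",u,p) for u,p in [((530,279),(.065,.045,.006)),((577,281),(.065,-.045,.006)),((527,347),(-.065,.045,.006)),((575,349),(-.065,-.045,.006))]]
q=fit(W+T,[.54,-.3,-.05]) 
s=sense(); m=R.from_quat(s["tool_rot"]).as_matrix(); print(m.round(3).tolist(), np.arctan2(-m[0,1],m[1,1]), np.degrees(np.arccos(-m[2,2])))
# fin by triangulation top/wrist
print(tri(("top0",(552*k,325*k)),("w3",(401*k,311*k))), tri(("top0",(549*k,345*k)),("w3",(401*k,268*k))))
Q=quat(q[2]); g=pose(q,(-.047,0,.032)); t=tcp(g,Q); z=Q.as_matrix()[:,2]
print(g,t); plan(t-.05*z,Q); plan(t,Q)
```

```text
[ 0.5396 -0.3016 -0.0682] [-2.2, -1.5, 1.1, -1.2, -0.3, 0.1, 0.2, 0.9, -0.6, 0.5, 0.6, 0.5, 0.4, 1.1, 0.8, 1.1]
[ 0.5451 -0.3021 -0.0681 -0.0054] [-0.8, -0.7, -0.3, -0.4, 0.5, -1.0, -0.6, -0.2, -0.4, 0.6, 0.4, 0.6, 0.6, 0.4, 0.7, 0.4]
[ 0.5396 -0.3017 -0.0678] [-2.3, -1.5, 1.0, -1.3, -0.3, 0.1, 0.1, 0.9, -0.7, 0.5, 0.5, 0.5, 0.3, 1.1, 0.8, 1.1, -0.4, -0.5, -0.6, 0.4, -0.4, -0.7, -0.7, 0.3]
[[-0.868, 0.065, 0.492], [0.056, 0.998, -0.033], [-0.493, -0.001, -0.87]] -0.0652812734714447 29.520070374728135
[ 0.5161594  -0.29784444  0.03285403] [ 0.47965621 -0.29328223  0.03224162]
[ 0.49270223 -0.29850972  0.032     ] [ 0.50218037 -0.29915377  0.01554552]
[0.0142, -0.0203, 0.3184] [0.0001, -0.0053, 0.0018]
[0.0126, -0.0204, 0.5184] [0.0001, -0.0053, 0.0018]
```

>>> step_arm:
  motion:
    - {"delta_pos": [0.01,-0.02,0.1],"angular": [0,0,0],"gripper": -1}
    - {"delta_pos": [0.01,-0.02,0.22],"angular": [0,-0.005,0.002],"gripper": -1}
    - {"delta_pos": [0.006,-0.02,0.31],"angular": [0,-0.005,0.002],"gripper": -1}
    - {"delta_pos": [0.006,-0.02,0.38],"angular": [0,-0.005,0.002],"gripper": -1}
    - {"delta_pos": [0.005,-0.02,0.43],"angular": [0,-0.005,0.002],"gripper": -1}
    - {"delta_pos": [0.005,-0.02,0.47],"angular": [0,-0.005,0.002],"gripper": -1}
    - {"delta_pos": [0.005,-0.02,0.504],"angular": [0,-0.005,0.002],"gripper": -1}
    - {"delta_pos": [0.005,-0.02,0.504],"angular": [0,-0.005,0.002],"gripper": -1}

```text
clock: 9.15
tcp_pos: [0.5079, -0.2935, 0.0254]
tool_rot: [0.039, 0.967, -0.013, 0.25]
force: [-0.1, -0.5, 0.7]
finger_gap: 0.0857
grip_force: 0.0
```

Run:
```python
from h import *
s=sense();print(s["tcp_pos"],s["joint_pos"],s["force"])
q=(.5396,-.3017,-.068);Q=quat(q[2]);plan(tcp(pose(q,(-.047,0,.036)),Q),Q)
```

```text
[ 0.50785052 -0.29353352  0.02537583] [-0.81468061 -0.02598185  2.1486395   0.52406217  0.69479271 -2.65669683] [-0.05443036 -0.46853221  0.67047636]
[0.0295, -0.0241, 0.0105] [-0.0076, -0.0113, -0.0063]
```

```bash
cat >> h.py <<'E'
POS=[([-1.291357,.131005,1.488998,0,1.522995,-.085419],(.213985,-.560109,.230492)),
([.180745,-.691899,2.305619,-.161632,1.035351,-1.233927],(.479364,.08832,.199675)),
([-.94959,-.374687,2.229409,.470279,.99456,-2.655405],(.441475,-.290691,.129989)),
([-.814681,-.025982,2.14864,.524062,.694793,-2.656697],(.507851,-.293534,.025376))]
def fk(j,p):
    h,a1,a2,a3,e,off,L=p; y=lambda a:R.from_euler("y",a); z=lambda a:R.from_euler("z",a)
    W=z(j[0]).apply(np.array([a1,off,h])+y(j[1]).apply([0,0,a2])+y(j[1]+j[2]).apply([e,0,a3]))
    o=z(j[0])*y(j[1]+j[2])*z(j[3])*y(j[4])*z(j[5])
    return W+o.apply([0,0,L]),o
FP=least_squares(lambda p:np.concatenate([fk(j,p)[0]-t for j,t in POS]+[np.array([p[1]])*.1,np.array([p[4]])*.1]),[.3,0,.45,.4,0,.05,.36]).x
OT=fk(POS[0][0],FP)[1].inv()*R.from_quat([.983405623,.181419093,-7.26e-5,-6.99e-4])
def ik(t,q,j0):
    f=lambda j:np.concatenate([fk(j,FP)[0]-t,((fk(j,FP)[1]*OT).inv()*q).as_rotvec()*.3])
    r=least_squares(f,j0,bounds=([-3,-.9,.02,-1.4,0,-3.2],[3,2.3,2.5,4.5,2.75,2.7])); return r.x.round(3),np.abs(r.fun).max().round(5)
E
python3 - <<'E'
from h import *
print(FP.round(4),[np.abs(fk(j,FP)[0]-t).max().round(4) for j,t in POS])
for j,_ in POS: print((fk(j,FP)[1]*OT).as_quat().round(3))
q=(.5396,-.3017,-.068)
for l in (0,10,15,20,25,30):
    Q=quat(q[2],l); print(l,ik(tcp(pose(q,(-.047,0,.036)),Q),Q,POS[3][0]))
Q=quat(-.106,30)
for x in(-.2,-.1,-.047): print(x,ik(tcp(pose(SQ,(x,0,.06)),Q),Q,POS[1][0]))
E
```

```text
[ 3.142e-01 -2.000e-04  3.679e-01  5.527e-01  5.760e-02  5.140e-02
  3.637e-01] [np.float64(0.0008), np.float64(0.0005), np.float64(0.0004), np.float64(0.0008)]
[ 0.983  0.181 -0.    -0.001]
[ 0.052  0.966 -0.013  0.255]
[ 0.032  0.966 -0.009  0.255]
[ 0.039  0.967 -0.013  0.25 ]
0 (array([-0.634,  0.272,  1.74 , -0.   ,  1.13 , -2.137]), np.float64(0.0))
10 (array([-0.695,  0.15 ,  1.892,  0.125,  0.961, -2.263]), np.float64(0.0))
15 (array([-0.73 ,  0.097,  1.964,  0.208,  0.882, -2.349]), np.float64(0.0))
20 (array([-0.767,  0.051,  2.033,  0.309,  0.81 , -2.456]), np.float64(0.0))
25 (array([-0.807,  0.012,  2.099,  0.433,  0.747, -2.588]), np.float64(0.0))
30 (array([-0.849, -0.017,  2.159,  0.581,  0.696, -2.747]), np.float64(0.0))
-0.2 (array([ 0.108, -0.292,  2.347, -0.194,  0.582, -1.222]), np.float64(0.0))
-0.1 (array([ 6.100e-02,  2.000e-03,  2.087e+00, -1.620e-01,  5.410e-01,
       -1.287e+00]), np.float64(0.0))
-0.047 (array([ 0.043,  0.135,  1.946, -0.144,  0.546, -1.318]), np.float64(0.0))
```

Run:
```python
from h import *
q=(.5396,-.3017,-.068);Q=quat(q[2],25);plan(tcp(pose(q,(-.047,0,.036)),Q),Q)
```

```text
[0.0361, -0.0242, 0.0103] [-0.0073, 0.0442, -0.0066]
```

>>> step_arm:
  motion:
    - {"delta_pos": [0.012,-0.008,0],"angular": [0,0.02,0],"gripper": -1}
    - {"delta_pos": [0.024,-0.016,0],"angular": [-0.007,0.044,-0.007],"gripper": -1}
    - {"delta_pos": [0.036,-0.024,0],"angular": [-0.007,0.044,-0.007],"gripper": -1}
    - {"delta_pos": [0.036,-0.024,0.01],"angular": [-0.007,0.044,-0.007],"gripper": -1}
    - {"delta_pos": [0.036,-0.024,0.01],"angular": [-0.007,0.044,-0.007],"gripper": -1}
    - {"delta_pos": [0.036,-0.024,0.01],"angular": [-0.007,0.044,-0.007],"gripper": -1}
    - {"delta_pos": [0.036,-0.024,0.01],"angular": [-0.007,0.044,-0.007],"gripper": -1}
    - {"delta_pos": [0.036,-0.024,0.01],"angular": [-0.007,0.044,-0.007],"gripper": -1}

```text
clock: 9.95
tcp_pos: [0.5002, -0.3004, 0.0197]
tool_rot: [0.034, 0.976, -0.008, 0.217]
force: [-0.4, -0.4, -0.2]
finger_gap: 0.0855
grip_force: 0.0
```

Run:
```python
from h import *
s=sense();print(s["tcp_pos"],s["joint_pos"],s["force"])
q=(.5396,-.3017,-.068);Q=quat(q[2],25);plan(tcp(pose(q,(-.047,0,.036)),Q),Q)
```

```text
[ 0.50022573 -0.30041814  0.01970823] [-0.80993071  0.01295489  2.09716951  0.43323535  0.74589994 -2.58983342] [-0.4186449  -0.35161502 -0.21715699]
[0.0001, 0.0056, 0.004] [-0.0013, 0.0009, -0.0006]
```

On target. Gripping the fin.

>>> step_arm:
  motion:
    - {"delta_pos": [0,0.005,0],"angular": [0,0,0],"gripper": 1}
    - {"delta_pos": [0,0.005,0],"angular": [0,0,0],"gripper": 1}
    - {"delta_pos": [0,0.005,0],"angular": [0,0,0],"gripper": 1}
    - {"delta_pos": [0,0.005,0],"angular": [0,0,0],"gripper": 1}
    - {"delta_pos": [0,0.005,0],"angular": [0,0,0],"gripper": 1}
    - {"delta_pos": [0,0.005,0],"angular": [0,0,0],"gripper": 1}
    - {"delta_pos": [0,0.005,0],"angular": [0,0,0],"gripper": 1}
    - {"delta_pos": [0,0.005,0],"angular": [0,0,0],"gripper": 1}
  newtons: 80

```text
clock: 10.75
tcp_pos: [0.5005, -0.2994, 0.0199]
tool_rot: [0.034, 0.976, -0.008, 0.217]
force: [-0.8, 0.3, 4.1]
finger_gap: 0.0103
grip_force: 79.3
```

Run:
```python
from h import *
s=sense();print(s["tcp_pos"],s["force"],s["finger_gap"])
q0=R.from_quat(s["tool_rot"]); p=s["tcp_pos"]
# carrier frame at grasp: plate follows fin -> fin yaw = tool yaw
m=q0.as_matrix(); yaw=np.arctan2(-m[0,1],m[1,1]); print("yaw",yaw,"lean",np.degrees(np.arccos(-m[2,2])))
np.savez("grasp.npz",p=p,q=s["tool_rot"],yaw=yaw)
```

```text
[ 0.50047907 -0.29940967  0.0199478 ] [-0.82944855  0.28354949  4.08887687] 0.010252113365602798
yaw -0.06971050986103113 lean 25.090073976947764
```

```bash
cat >> h.py <<'E'
def carry(cx,cy,cz,yaw=None,lean=25):
    "TCP and Q for plate centre at stage coords (underside cz world)"
    g=np.load("grasp.npz"); y0=float(g["yaw"]); f=np.array([np.cos(y0),np.sin(y0)])
    d=f@(g["p"][:2]-np.array([.5396,-.3021])); yaw=SQ[2] if yaw is None else yaw
    c=pose(SQ,(cx,cy,0)); return np.array([c[0]+d*np.cos(yaw),c[1]+d*np.sin(yaw),g["p"][2]+cz]),quat(yaw,lean)
E
python3 - <<'E'
from h import *
s=sense();p=s["tcp_pos"];q=R.from_quat(s["tool_rot"])
up=p+[0,0,.07]; plan(up,q)
A,Q=carry(-.155,0,.06); print(p,A); plan(A,Q,2,up,q)
print(ik(up,q,POS[3][0]),ik((up+A)/2,q,POS[3][0]),ik(A,Q,POS[1][0]))
E
```

```text
[-0.1187, -0.0005, -0.2536] [0.0, 0.0, 0.0]
[ 0.50047907 -0.29940967  0.0199478 ] [0.52587677 0.07054808 0.0799478 ]
[0.0087, 0.7417, 0.0165] [0.0044, 0.0005, 0.0107]
[0.0212, 0.7415, 0.0115] [0.0044, 0.0005, 0.0107]
(array([-0.808, -0.117,  2.071,  0.375,  0.888, -2.503]), np.float64(0.0)) (array([-0.417, -0.357,  2.279,  0.198,  0.813, -2.025]), np.float64(0.0)) (array([ 0.094, -0.316,  2.258, -0.12 ,  0.774, -1.303]), np.float64(0.0))
```

>>> step_arm:
  motion:
    - {"delta_pos": [-0.01,0,-0.02],"angular": [0,0,0],"gripper": 1}
    - {"delta_pos": [-0.03,0,-0.06],"angular": [0,0,0],"gripper": 1}
    - {"delta_pos": [-0.06,0,-0.13],"angular": [0,0,0],"gripper": 1}
    - {"delta_pos": [-0.09,0,-0.19],"angular": [0,0,0],"gripper": 1}
    - {"delta_pos": [-0.11,0,-0.24],"angular": [0,0,0],"gripper": 1}
    - {"delta_pos": [-0.119,0,-0.254],"angular": [0,0,0],"gripper": 1}
    - {"delta_pos": [-0.119,0.03,-0.254],"angular": [0,0,0],"gripper": 1}
    - {"delta_pos": [-0.119,0.1,-0.254],"angular": [0,0,0],"gripper": 1}

```text
clock: 11.55
tcp_pos: [0.5018, -0.2743, 0.0894]
tool_rot: [0.035, 0.976, -0.008, 0.217]
force: [0.2, 0.7, -2.3]
finger_gap: 0.0104
grip_force: 78.7
```

>>> step_arm:
  motion:
    - {"delta_pos": [0,0.1,0],"angular": [0,0,0],"gripper": 1}
    - {"delta_pos": [0,0.22,0],"angular": [0,0,0.003],"gripper": 1}
    - {"delta_pos": [0,0.34,0],"angular": [0.001,0,0.005],"gripper": 1}
    - {"delta_pos": [0.005,0.45,0],"angular": [0.002,0,0.006],"gripper": 1}
    - {"delta_pos": [0.01,0.56,0.01],"angular": [0.003,0,0.008],"gripper": 1}
    - {"delta_pos": [0.01,0.66,0.01],"angular": [0.004,0,0.01],"gripper": 1}
    - {"delta_pos": [0.01,0.72,0.015],"angular": [0.004,0,0.011],"gripper": 1}
    - {"delta_pos": [0.01,0.74,0.016],"angular": [0.004,0,0.011],"gripper": 1}

```text
clock: 12.35
tcp_pos: [0.5133, -0.0872, 0.0831]
tool_rot: [0.042, 0.976, -0.009, 0.216]
force: [-0.3, -0.3, -2.6]
finger_gap: 0.0103
grip_force: 78.7
```

Run:
```python
from h import *
s=sense(); print(s["tcp_pos"],s["joint_pos"],s["force"])
A,Q=carry(-.155,0,.045); plan(A,Q)
```

```text
[ 0.51329858 -0.08723754  0.08312104] [-0.34362698 -0.37294535  2.29428002  0.1513134   0.80388208 -1.91060602] [-0.26042502 -0.25300738 -2.57985298]
[0.0345, 0.633, 0.065] [0.0061, -0.0008, 0.0114]
```

>>> step_arm:
  motion:
    - {"delta_pos": [0,0.06,0],"angular": [0,0,0],"gripper": 1}
    - {"delta_pos": [0.005,0.16,0],"angular": [0,0,0.002],"gripper": 1}
    - {"delta_pos": [0.01,0.28,0.01],"angular": [0.001,0,0.005],"gripper": 1}
    - {"delta_pos": [0.015,0.4,0.02],"angular": [0.002,0,0.007],"gripper": 1}
    - {"delta_pos": [0.02,0.5,0.03],"angular": [0.004,0,0.009],"gripper": 1}
    - {"delta_pos": [0.03,0.58,0.05],"angular": [0.006,-0.001,0.011],"gripper": 1}
    - {"delta_pos": [0.0345,0.633,0.065],"angular": [0.006,-0.001,0.011],"gripper": 1}
    - {"delta_pos": [0.0345,0.633,0.065],"angular": [0.006,-0.001,0.011],"gripper": 1}

```text
clock: 13.15
tcp_pos: [0.5264, 0.0693, 0.0649]
tool_rot: [0.051, 0.975, -0.012, 0.216]
force: [0.1, -0.1, -2.5]
finger_gap: 0.0103
grip_force: 78.7
```

Run:
```python
from h import *
s=sense(); print(s["tcp_pos"],s["force"])
shot("wrist","w4");i=cv2.imread('pics/w4.png')[60:300,130:410]
cv2.imwrite("pics/c4.png",cv2.resize(i,None,fx=2.5,fy=2.5,interpolation=2))
d=float(np.load("grasp.npz")["yaw"]);m=R.from_quat(s["tool_rot"]).as_matrix();print(np.arctan2(-m[0,1],m[1,1]),np.degrees(np.arccos(-m[2,2])))
A,Q=carry(-.155,0,.0255); plan(A,Q); A2,Q=carry(-.04,0,.0255); plan(A2,Q,1,A,Q)
```

```text
[0.52637664 0.06932193 0.06488315] [ 0.0665358  -0.05240501 -2.45826298]
-0.10567980458225862 25.01148578094597
[0.0368, 0.0078, 0.0703] [-0.0009, 0.0004, 0.0004]
[-0.4169, 0.0, 0.1944] [0.0, 0.0, 0.0]
```

View pics/c4.png

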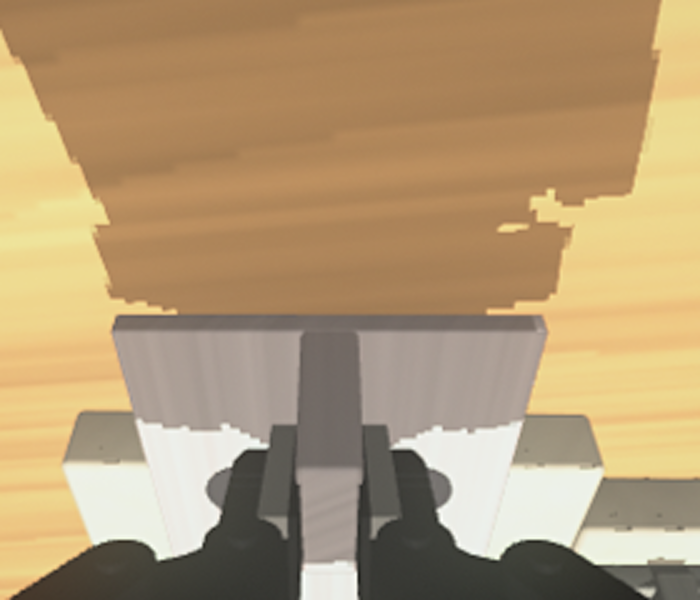

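The wrist view shows the plate held level. Its tail corners are at (113,330) and (545,332), and the stage's front corners behind it are at (64,462) and (603,466). I'll check their relative centring.

Run:
```python
from h import *
n=lambda u,v:(130+u/2.5,60+v/2.5)
for a,b,z in [((113,330),(545,332),.051),((64,462),(603,466),.024)]:
    A,B=atz("w4",n(*a),z),atz("w4",n(*b),z); w=(A+B)/2; d=B-A
    c,s_=np.cos(SQ[2]),np.sin(SQ[2]); r=w[:2]-SQ[:2]; print(w.round(4),"len",np.linalg.norm(d).round(4),"yaw",np.arctan2(-d[0],d[1]).round(4),"stage xy",(c*r[0]+s_*r[1]).round(4),(-s_*r[0]+c*r[1]).round(4))
```

```text
[0.4997 0.0717 0.051 ] len 0.0875 yaw -0.1103 stage xy -0.2204 -0.0016
[0.5823 0.0645 0.024 ] len 0.1642 yaw -0.1156 stage xy -0.1374 -0.0
```

>>> step_arm:
  motion:
    - {"delta_pos": [0.012,0.004,0.025],"angular": [0,0,0],"gripper": 1}
    - {"delta_pos": [0.025,0.008,0.048],"angular": [0,0,0.003],"gripper": 1}
    - {"delta_pos": [0.034,0.008,0.066],"angular": [0,0,0.003],"gripper": 1}
    - {"delta_pos": [0.037,0.008,0.07],"angular": [0,0,0.003],"gripper": 1}
    - {"delta_pos": [0.01,0.008,0.083],"angular": [0,0,0.003],"gripper": 1}
    - {"delta_pos": [-0.05,0.008,0.111],"angular": [0,0,0.003],"gripper": 1}
    - {"delta_pos": [-0.09,0.008,0.129],"angular": [0,0,0.003],"gripper": 1}
    - {"delta_pos": [-0.09,0.008,0.129],"angular": [0,0,0.003],"gripper": 1}

```text
clock: 14.0
tcp_pos: [0.5637, 0.0661, 0.0481]
tool_rot: [0.055, 0.974, -0.012, 0.219]
force: [-0.3, 0.0, -2.7]
finger_gap: 0.0103
grip_force: 78.8
```

Run:
```python
from h import *
s=sense(); print(s["tcp_pos"],s["force"],s["wrist_torque"])
A,Q=carry(-.12,0,.0255,-.11); plan(A,Q); A2,Q=carry(-.04,0,.0255,-.11); plan(A2,Q)
```

```text
[0.56371699 0.06612256 0.04806462] [-0.27845383  0.02424285 -2.72089119] [0.01688021 0.45169445 0.00315948]
[0.0157, 0.0021, 0.0042] [0.0001, 0.0033, -0.0017]
[-0.2736, 0.0041, 0.1409] [0.0001, 0.0033, -0.0017]
```

>>> step_arm:
  motion:
    - {"delta_pos": [0.016,0.002,0.004],"angular": [0,0.003,-0.001],"gripper": 1}
    - {"delta_pos": [0.0,0.002,0.012],"angular": [0,0.003,-0.001],"gripper": 1}
    - {"delta_pos": [-0.04,0.003,0.03],"angular": [0,0.003,-0.001],"gripper": 1}
    - {"delta_pos": [-0.09,0.003,0.054],"angular": [0,0.003,-0.001],"gripper": 1}
    - {"delta_pos": [-0.14,0.003,0.078],"angular": [0,0.003,-0.001],"gripper": 1}
    - {"delta_pos": [-0.18,0.003,0.097],"angular": [0,0.003,-0.001],"gripper": 1}
    - {"delta_pos": [-0.2,0.003,0.106],"angular": [0,0.003,-0.001],"gripper": 1}
    - {"delta_pos": [-0.2,0.003,0.106],"angular": [0,0.003,-0.001],"gripper": 1}

```text
clock: 14.8
tcp_pos: [0.6181, 0.0608, 0.0441]
tool_rot: [0.054, 0.975, -0.012, 0.215]
force: [0.7, 0.1, -1.3]
finger_gap: 0.0106
grip_force: 78.7
```

Run:
```python
from h import *
s=sense(); print(s["tcp_pos"],s["force"],s["wrist_torque"])
for x in (-.06,-.025):
    A2,Q=carry(x,0,.0255,-.11); plan(A2,Q)
```

```text
[0.61805196 0.06080316 0.04414547] [ 0.73206335  0.14210885 -1.25114467] [-0.05070117  0.13609251  0.02548817]
[-0.0106, 0.0004, -0.0008] [-0.0, -0.0011, -0.0003]
[-0.1376, 0.0011, 0.0581] [-0.0, -0.0011, -0.0003]
```

>>> step_arm:
  motion:
    - {"delta_pos": [-0.02,0,0.006],"angular": [0,0,0],"gripper": 1}
    - {"delta_pos": [-0.05,0.0,0.02],"angular": [0,0,0],"gripper": 1}
    - {"delta_pos": [-0.08,0.0,0.033],"angular": [0,0,0],"gripper": 1}
    - {"delta_pos": [-0.11,0.001,0.047],"angular": [0,0,0],"gripper": 1}
    - {"delta_pos": [-0.13,0.001,0.057],"angular": [0,0,0],"gripper": 1}
    - {"delta_pos": [-0.145,0.001,0.064],"angular": [0,0,0],"gripper": 1}
    - {"delta_pos": [-0.145,0.001,0.064],"angular": [0,0,0],"gripper": 1}
    - {"delta_pos": [-0.145,0.001,0.064],"angular": [0,0,0],"gripper": 1}

```text
clock: 15.6
tcp_pos: [0.657, 0.0567, 0.0446]
tool_rot: [0.054, 0.975, -0.012, 0.215]
force: [0.3, -0.3, -2.9]
finger_gap: 0.0106
grip_force: 78.7
```

Run:
```python
from h import *
s=sense(); print(s["tcp_pos"],s["force"],s["wrist_torque"])
A2,Q=carry(-.025,0,.0255,-.11); plan(A2,Q)
shot("wrist","w5");i=cv2.imread('pics/w5.png')[100:320,60:460]
cv2.imwrite("pics/c5.png",cv2.resize(i,None,fx=2,fy=2,interpolation=2))
```

```text
[0.65698001 0.05673139 0.04459919] [ 0.31949554 -0.32620153 -2.92059499] [ 0.05450201  0.44622351 -0.02915325]
[0.0052, 0.0001, -0.0062] [-0.0, -0.0015, -0.0004]
```

View pics/c5.png

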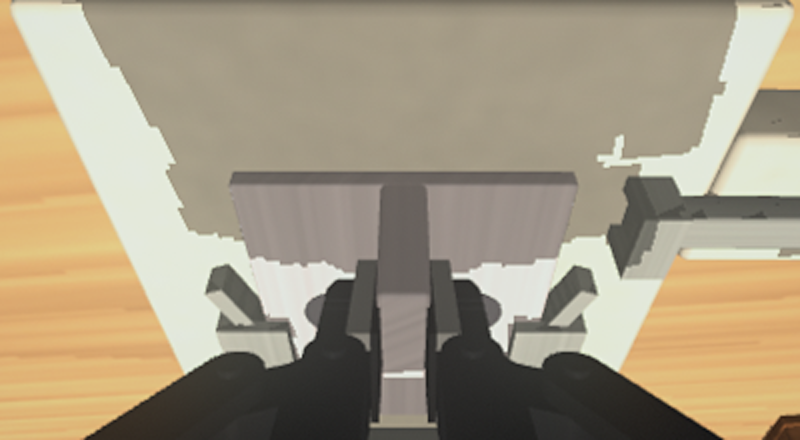

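The plate's nose is between the rails and under the lips, with its tail corners at (231,184) and (577,184) and no side force. I'll regrasp with more lean before pushing it home.

Run:
```python
from h import *
n=lambda u,v:(60+u/2,100+v/2)
for a,b,z in [((231,184),(577,184),.030)]:
    A,B=atz("w5",n(*a),z),atz("w5",n(*b),z); w=(A+B)/2; d=B-A
    c,s_=np.cos(SQ[2]),np.sin(SQ[2]); r=w[:2]-SQ[:2]; print(np.arctan2(-d[0],d[1]).round(4),"stage xy",(c*r[0]+s_*r[1]).round(4),(-s_*r[0]+c*r[1]).round(4))
s=sense(); p=np.array(s["tcp_pos"]); q=R.from_quat(s["tool_rot"]); g=p-.019*q.as_matrix()[:,2]
r=g[:2]-SQ[:2];print("grasp in stage",c*r[0]+s_*r[1],-s_*r[0]+c*r[1],g[2])
f=np.array([c,s_,0]); Q=quat(-.109,33); t=tcp(g-.003*f,Q); plan(t,Q); print(t)
h=t+.03*f; print(ik(h,Q,POS[1][0])); plan(h,Q,1,t,Q)
```

```text
-0.1101 stage xy -0.0887 -0.0
grasp in stage -0.0705117297909972 0.0001514969851920036 0.061805473285569144
[0.0001, -0.0, -0.0058] [-0.0004, -0.0904, -0.0009]
[0.65620363 0.05680259 0.04587073]
(array([ 0.049,  0.121,  1.979, -0.187,  0.479, -1.272]), np.float64(0.0))
[-0.1006, 0.0004, 0.0654] [0.0, 0.0, 0.0]
```

>>> step_arm:
  motion:
    - {"delta_pos": [0,0,0],"angular": [0,0,0],"gripper": -0.3}
    - {"delta_pos": [0,0,0],"angular": [0,0,0],"gripper": -0.3}
    - {"delta_pos": [0,0,0],"angular": [0,0,0],"gripper": -0.3}
    - {"delta_pos": [0,0,0],"angular": [0,0,0],"gripper": -0.3}
    - {"delta_pos": [0,0,-0.002],"angular": [0,-0.03,0],"gripper": -0.3}
    - {"delta_pos": [0,0,-0.004],"angular": [0,-0.06,0],"gripper": -0.3}
    - {"delta_pos": [0,0,-0.006],"angular": [0,-0.09,-0.001],"gripper": -0.3}
    - {"delta_pos": [0,0,-0.006],"angular": [0,-0.09,-0.001],"gripper": -0.3}

```text
clock: 16.45
tcp_pos: [0.6548, 0.0569, 0.0448]
tool_rot: [0.052, 0.958, -0.016, 0.283]
force: [-1.7, -1.3, 0.4]
finger_gap: 0.0556
grip_force: 0.0
```

>>> step_arm:
  motion:
    - {"delta_pos": [0,0,0],"angular": [0,0,0],"gripper": 1}
    - {"delta_pos": [0,0,0],"angular": [0,0,0],"gripper": 1}
    - {"delta_pos": [0,0,0],"angular": [0,0,0],"gripper": 1}
    - {"delta_pos": [0,0,0],"angular": [0,0,0],"gripper": 1}
    - {"delta_pos": [0,0,0],"angular": [0,0,0],"gripper": 1}
    - {"delta_pos": [0,0,0],"angular": [0,0,0],"gripper": 1}
    - {"delta_pos": [0,0,0],"angular": [0,0,0],"gripper": 1}
    - {"delta_pos": [0,0,0],"angular": [0,0,0],"gripper": 1}
  newtons: 40

```text
clock: 17.25
tcp_pos: [0.6574, 0.0568, 0.0471]
tool_rot: [0.052, 0.957, -0.016, 0.284]
force: [2.7, -0.5, 3.3]
finger_gap: 0.0112
grip_force: 40.1
```

Run:
```python
from h import *
s=sense(); print(s["tcp_pos"],s["force"],s["wrist_torque"],s["finger_gap"])
m=R.from_quat(s["tool_rot"]).as_matrix();print(np.arctan2(-m[0,1],m[1,1]),np.degrees(np.arccos(-m[2,2])))
```

```text
[0.65741853 0.05677395 0.04712659] [ 2.73221284 -0.47255259  3.30722455] [-0.17805986 -0.3422358  -0.08051029] 0.011227982191454853
-0.10903708901264254 33.0959249094946
```

>>> step_arm:
  motion:
    - {"delta_pos": [-0.013,0,0.008],"angular": [0,0,0],"gripper": 1}
    - {"delta_pos": [-0.03,0,0.019],"angular": [0,0,0],"gripper": 1}
    - {"delta_pos": [-0.046,0,0.029],"angular": [0,0,0],"gripper": 1}
    - {"delta_pos": [-0.06,0,0.038],"angular": [0,0,0],"gripper": 1}
    - {"delta_pos": [-0.07,0,0.045],"angular": [0,0,0],"gripper": 1}
    - {"delta_pos": [-0.077,0,0.05],"angular": [0,0,0],"gripper": 1}
    - {"delta_pos": [-0.08,0,0.052],"angular": [0,0,0],"gripper": 1}
    - {"delta_pos": [-0.083,0,0.054],"angular": [0,0,0],"gripper": 1}

```text
clock: 18.05
tcp_pos: [0.6811, 0.0544, 0.0471]
tool_rot: [0.052, 0.957, -0.016, 0.283]
force: [-26.6, 2.5, 29.0]
finger_gap: 0.0112
grip_force: 45.2
```

>>> step_arm:
  motion:
    - {"delta_pos": [0.007,0,-0.008],"angular": [0,0,0],"gripper": 1}
    - {"delta_pos": [0.007,0,-0.008],"angular": [0,0,0],"gripper": -0.5}
    - {"delta_pos": [0.007,0,-0.008],"angular": [0,0,0],"gripper": -0.5}
    - {"delta_pos": [0.007,0,-0.008],"angular": [0,0,0],"gripper": -0.5}
    - {"delta_pos": [0.007,0,-0.03],"angular": [0,0,0],"gripper": -0.5}
    - {"delta_pos": [0.007,0,-0.12],"angular": [0,0,0],"gripper": -0.5}
    - {"delta_pos": [0.007,0,-0.25],"angular": [0,0,0],"gripper": -0.5}
    - {"delta_pos": [0.007,0,-0.4],"angular": [0,0,0],"gripper": -0.5}

```text
clock: 18.85
tcp_pos: [0.6241, 0.0601, 0.1287]
tool_rot: [0.052, 0.958, -0.016, 0.282]
force: [1.1, 0.8, 0.3]
finger_gap: 0.0641
grip_force: 0.0
```

Run:
```python
from h import *
s=sense(); print(s["tcp_pos"],s["force"])
shot("wrist","w6");i=cv2.imread('pics/w6.png')[110:330,60:460]
cv2.imwrite("pics/c6.png",cv2.resize(i,None,fx=2,fy=2,interpolation=2))
Q=quat(-.108,30); z=Q.as_matrix()[:,2]; t=tcp(pose(SQ,(-.074,.12,.066)),Q)
plan(t-.1*z,Q); plan(t,Q); print(ik(t,Q,POS[1][0]))
```

```text
[0.62409379 0.06011744 0.12868365] [1.09073488 0.76001017 0.32496651]
[0.0693, 0.4762, -0.0452] [0.0001, 0.0367, -0.0005]
[0.0924, 0.4761, 0.3541] [0.0001, 0.0367, -0.0005]
(array([ 0.284,  0.171,  1.893, -0.338,  0.615, -0.947]), np.float64(0.0))
```

View pics/c6.png

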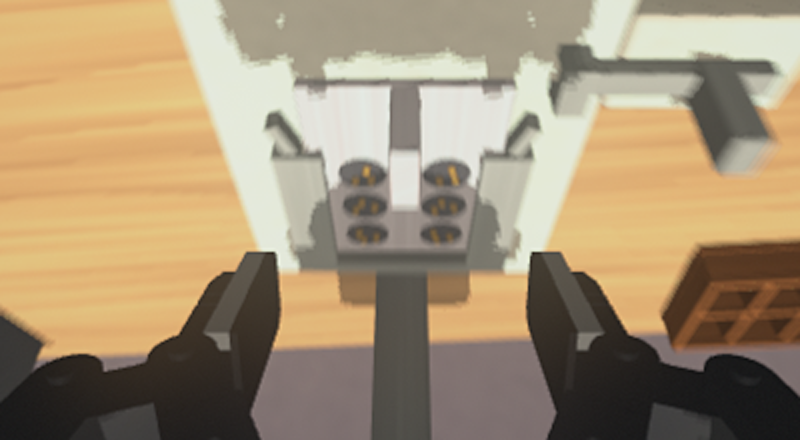

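The plate is in the slot with its nose at the end stop, all six wells visible, its tail at about y=88 and the bolt in front of it. I'll check the tail's position, then close the latch.

Run:
```python
from h import *
n=lambda u,v:(60+u/2,110+v/2)
for uv,z in [((295,88),.03),((515,88),.03),((338,253),.03),((472,253),.03),((723,175),.071),((775,143),.071),((703,142),.071)]:
    c,s_=np.cos(SQ[2]),np.sin(SQ[2]); r=(atz("w6",n(*uv),z)-np.array([*SQ[:2],0])); print((c*r[0]+s_*r[1]).round(4),(-s_*r[0]+c*r[1]).round(4))
```

```text
-0.0666 -0.0447
-0.0665 0.0451
0.0682 -0.0388
0.0683 0.0393
-0.0619 0.118
-0.0804 0.1284
-0.0809 0.1032
```

>>> step_arm:
  motion:
    - {"delta_pos": [0.03,0.12,-0.02],"angular": [0,0.01,0],"gripper": -0.5}
    - {"delta_pos": [0.05,0.28,-0.045],"angular": [0,0.037,0],"gripper": -0.5}
    - {"delta_pos": [0.07,0.42,-0.045],"angular": [0,0.037,0],"gripper": -0.5}
    - {"delta_pos": [0.07,0.475,-0.045],"angular": [0,0.037,0],"gripper": -0.5}
    - {"delta_pos": [0.075,0.475,0.05],"angular": [0,0.037,0],"gripper": -0.5}
    - {"delta_pos": [0.082,0.475,0.17],"angular": [0,0.037,0],"gripper": -0.5}
    - {"delta_pos": [0.09,0.475,0.29],"angular": [0,0.037,0],"gripper": -0.5}
    - {"delta_pos": [0.092,0.475,0.354],"angular": [0,0.037,0],"gripper": -0.5}

```text
clock: 19.7
tcp_pos: [0.6665, 0.1746, 0.0396]
tool_rot: [0.053, 0.966, -0.015, 0.254]
force: [-0.6, 0.2, -0.2]
finger_gap: 0.0642
grip_force: 0.0
```

>>> step_arm:
  motion:
    - {"delta_pos": [0,0,0],"angular": [0,0,0],"gripper": 1}
    - {"delta_pos": [0,0,0],"angular": [0,0,0],"gripper": 1}
    - {"delta_pos": [0,0,0],"angular": [0,0,0],"gripper": 1}
    - {"delta_pos": [0,0,0],"angular": [0,0,0],"gripper": 1}
    - {"delta_pos": [0,0,0],"angular": [0,0,0],"gripper": 1}
    - {"delta_pos": [0,0,0],"angular": [0,0,0],"gripper": 1}
    - {"delta_pos": [0,0,0],"angular": [0,0,0],"gripper": 1}
    - {"delta_pos": [0,0,0],"angular": [0,0,0],"gripper": 1}
  newtons: 25

```text
clock: 20.5
tcp_pos: [0.6679, 0.1755, 0.0441]
tool_rot: [0.053, 0.965, -0.014, 0.257]
force: [-6.0, -0.1, 7.8]
finger_gap: 0.0135
grip_force: 29.6
```

>>> step_arm:
  motion:
    - {"delta_pos": [0,0.0,-0.008],"angular": [0,0,0],"gripper": 1}
    - {"delta_pos": [0,-0.03,-0.008],"angular": [0,0,0],"gripper": 1}
    - {"delta_pos": [0,-0.06,-0.008],"angular": [0,0,0],"gripper": 1}
    - {"delta_pos": [0,-0.09,-0.008],"angular": [0,0,0],"gripper": 1}
    - {"delta_pos": [0,-0.12,-0.008],"angular": [0,0,0],"gripper": 1}
    - {"delta_pos": [0,-0.145,-0.008],"angular": [0,0,0],"gripper": 1}
    - {"delta_pos": [0,-0.16,-0.008],"angular": [0,0,0],"gripper": 1}
    - {"delta_pos": [0,-0.166,-0.008],"angular": [0,0,0],"gripper": 1}

```text
clock: 21.3
tcp_pos: [0.6627, 0.1359, 0.0447]
tool_rot: [0.053, 0.965, -0.012, 0.257]
force: [14.0, 18.9, -13.7]
finger_gap: 0.0136
grip_force: 27.0
```

>>> step_arm:
  motion:
    - {"delta_pos": [0,0.004,0.004],"angular": [0,0,0],"gripper": 1}
    - {"delta_pos": [0,0.004,0.0],"angular": [0,0,0],"gripper": -0.5}
    - {"delta_pos": [0,0.004,0.0],"angular": [0,0,0],"gripper": -0.5}
    - {"delta_pos": [0,0.004,0.0],"angular": [0,0,0],"gripper": -0.5}
    - {"delta_pos": [0,0.004,-0.03],"angular": [0,0,0],"gripper": -0.5}
    - {"delta_pos": [0,0.004,-0.12],"angular": [0,0,0],"gripper": -0.5}
    - {"delta_pos": [0,0.004,-0.28],"angular": [0,0,0],"gripper": -0.5}
    - {"delta_pos": [0,0.0,-0.45],"angular": [0,0,0],"gripper": -0.5}

```text
clock: 22.1
tcp_pos: [0.6048, 0.1397, 0.1419]
tool_rot: [0.053, 0.966, -0.015, 0.255]
force: [0.1, 0.7, 0.5]
finger_gap: 0.0642
grip_force: 0.0
```

>>> step_arm:
  motion:
    - {"delta_pos": [0.05,-0.05,-0.1],"angular": [0,0,0],"gripper": -0.5}
    - {"delta_pos": [0.1,-0.1,-0.15],"angular": [0,0,0],"gripper": -0.5}
    - {"delta_pos": [0.15,-0.15,-0.2],"angular": [0,0,0],"gripper": -0.5}
    - {"delta_pos": [0.15,-0.15,-0.2],"angular": [0,0,0],"gripper": -0.5}
    - {"delta_pos": [0.15,-0.15,-0.2],"angular": [0,0,0],"gripper": -0.5}
    - {"delta_pos": [0.15,-0.15,-0.2],"angular": [0,0,0],"gripper": -0.5}
    - {"delta_pos": [0.15,-0.15,-0.2],"angular": [0,0,0],"gripper": -0.5}
    - {"delta_pos": [0.15,-0.15,-0.2],"angular": [0,0,0],"gripper": -0.5}

```text
clock: 22.9
tcp_pos: [0.5455, 0.1092, 0.1663]
tool_rot: [0.053, 0.965, -0.014, 0.255]
force: [-0.9, -0.7, 0.9]
finger_gap: 0.064
grip_force: 0.0
```

Run:
```python
from h import *
s=sense(); print(s["tcp_pos"],s["force"],s["grip_force"])
shot("wrist","w7");i=cv2.imread('pics/w7.png')[110:310,90:490]
cv2.imwrite("pics/c7.png",cv2.resize(i,None,fx=2,fy=2,interpolation=2))
```

```text
[0.54546363 0.10919892 0.1663196 ] [-0.87305867 -0.74743339  0.88205137] 0.0
```

View pics/c7.png

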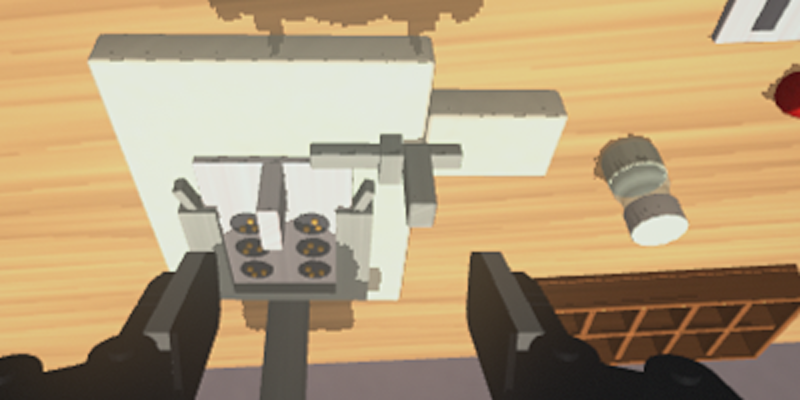

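The plate is home, and the closed bolt's tip at (310,152) passes behind its tail. The tab at (422,220) is back at the stage's edge and the gripper is clear.

Run:
```python
from h import *
n=lambda u,v:(90+u/2,110+v/2)
c,s_=np.cos(SQ[2]),np.sin(SQ[2])
for uv,z in [((409,226),.071),((436,224),.071),((310,146),.0345)]:
    r=(atz("w7",n(*uv),z)-np.array([*SQ[:2],0])); print((c*r[0]+s_*r[1]).round(4),(-s_*r[0]+c*r[1]).round(4))
print(job_done())
```

```text
-0.0655 0.0736
-0.0673 0.0873
-0.0867 0.0223
the job is handed in; nothing more can be done
None
```

The six-well carrier is home against the end stop with its fin towards the robot, the latch is fully closed behind it, the gripper is clear, and the job was handed in at about 23 s of the 61 s allowed; no verdict came back.

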